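Push the tip-cleaner tin round the boxes and into its roller catch

TASK

Push the round tip-cleaner tin along the bench, round the parts boxes and the transformer, into the aluminium guide of the parking dock, and on until it clicks in behind the two sprung white rollers and stays there resting on the rubber pad. Keep the tin flat on the bench and do not let the tin or the gripper touch the white box, the tan box, the transformer or the vise on the way, and leave the bottle and the tape roll where they are. Push gently: never more than about 15 N on the tin; the catch sits a little further in or out each time, so feel for the click and take the gripper away.

Things in the scene. Friction and masses are not known exactly. Their poses are not given: they have to be found in the camera images.
- tin: Loose round dark grey tin with brass wool on top, 54 mm diameter, 36 mm high, about 0.12 kg (0.08 to 0.14). Origin at the centre of its underside, z up; it stands on the bench (z = 0) and slides there. Two fingertips set some 26 mm apart behind it steady it while pushing.
- dock: Fixed parking dock. Origin on the bench, on its centre line where the straight rails begin; +x points into the dock (the way to push), y left, z up. Two aluminium rails 24 mm high, 12 mm thick, 60 mm apart inside, from x = 0 to 36 mm. No floor: the tin slides on the bench. Behind them two dark runner strips (to x = 141 mm, half width 52 mm) carry the blue roller catch.
- dock_mouth (a point): Point on the bench on the dock's centre line at its mouth, 28 mm before the dock's origin, where the flared aluminium lips begin (72 mm apart inside, 96 mm over all). Axes as the dock's.
- rail_end (a point): Point on the bench on the dock's centre line at the far end of the rails (x = 36 mm). The blue catch behind it is 106 mm wide, 29 mm high. Its two rollers stand on a line across the dock 6 to 32 mm beyond this point; where exactly differs each time and is not reported.
- roller_left (a joint): Outward travel of the left white sprung roller, m, 0 free. Rollers: 10 mm diameter, axes upright, 51 mm apart inside when free, so the 54 mm tin spreads them 1.5 mm each. The tin meets them with its centre 10 mm before the roller line: pushing takes 6 to 10 N at most, falling to nothing at the line; beyond it they draw the tin in themselves.
- roller_right (a joint): Outward travel of the right white sprung roller, as the left one.
- pad (a joint): Travel of the rubber pad behind the rollers, m: 0 free, 0.004 at its hard stop; spring 1 N per mm. Its face is 31.5 mm behind the roller line; clicked in, the tin rests on it with the centre about 6 to 7 mm behind the line and presses it 0.001 to 0.003 in. Pushed on, the force rises steeply from 8.5 mm behind the line.
- box_leads: Fixed white parts box with a lid, 42 x 60 x 32 mm (its x, y, z), stuck to the bench between the tin and the dock. Origin at the centre of its underside.
- box_fuses: Fixed tan parts box, 40 x 62 x 26 mm (its x, y, z), stuck to the bench on the left of the way to the dock. Origin at the centre of its underside.
- transformer: Fixed dark transformer, 59 x 62 x 38 mm over its tabs and leads (keep 35 mm round its middle clear), on the bench at the left front. Origin on the bench at about its middle.
- pcb_vise: Fixed blue board vise, part of the bench, up to 62 mm high. In its own frame it covers x from -43 to 43 mm and y from -43 to 87 mm; origin on the bench.
- flux_bottle: Loose dark bottle, 28 mm diameter, 82 mm high, standing to the right behind the dock. Origin at the centre of its underside.
- tape_roll: Loose roll of black tape lying flat, 62 x 60 x 19 mm, behind the vise. Origin at the centre of its underside.

How it is judged:
By the outcome, as a careful person would: the job done as asked, in the order asked, and still so for the second after the job is handed in, with the robot touching nothing.
It also fails if it takes over 67 s, if anything falls off the work surface, if the arm or the gripper's body presses on something with over 40 N, if the wrist force passes 120 N, or if a joint passes its speed limit or range.

ROBOT

A 7-joint arm with a two-finger parallel gripper is mounted at the origin on a cart in front of the work surface, level with it; the furniture and walls round the work are solid. World frame = base frame: x ahead of the robot, y to its left, z up, the work surface at z = 0. Lengths are in m, angles in degrees, forces in N, time in s.
With the tool pointing down it reaches from about 0.425 to 0.875 m from the base axis. Payload 4.7 kg.
Tool frame: the origin (TCP) lies on the mounting face of the last link; the fingertips stand 182 mm ahead of it and the grasp point (between the pads) lies 164 mm ahead of it; z points along the fingers, y is the line along which they close (so a half turn about z gives the same grasp; the last joint's range is limited). The gripper opens to 87 mm and grips with 3 to 60 N. Pads are 19 mm wide; open, the fingers measure 117 mm over their backs; the gripper's body (75 mm by 190 mm) begins 51 mm behind the grasp point.
Start: joints at [-68.749, 18.392, -4.016, 83.108, 1.295, 78.541, -3.26], TCP at [0.227, 0.609, 0.405] pointing down, gripper open.
Joint ranges: [-163.93, 163.93], [-17.29, 119.83], [-79.2, 71.16], [3.27, 140.29], [-89.18, 269.18], [5.43, 117.66], [-154.24, 154.24]. Speed limits (degrees/s): [147.25, 147.25, 180, 180, 180, 180, 180].

INTERFACE

Orientations are given as [roll, pitch, yaw] about the fixed x, y, z axes, in that order (R = Rz(yaw) Ry(pitch) Rx(roll)).
In Python, from cell import env gives the robot as it stands.
- The arm moves only by the tool servo_tool, never from a script. Its argument "plan" is a list of rows, each an object with "xyz": the shift along the tool's x, y, z in cm, a list of three; "twist": the turn, a rotation vector about the tool's x, y, z in degrees, a list of three; "jaw": the closure, from 0 (fully open) to 1 (shut). In form: [{"xyz": [x, y, z], "twist": [wx, wy, wz], "jaw": jaw}, ...]. A call has 1 to 10 rows; each row is the pose to reach, as a shift and turn from the pose commanded when the call began, along the tool's axes at that moment; what a row does not reach only later rows make up. A row lasts 1/12 s, in which the tool goes at most 41.7 mm and 7.16 degrees, less where a joint would pass 70% of its speed; a pose out of reach is approached as far as the arm can. A call with a gripper value outside its range is refused whole. The fingers move at their own pace and stop on an object; "newtons" is the grip in N (left out, the last holds). Time passes only in rows, so rows that repeat a pose let the fingers close. It gives the time, the measured TCP pose, the force, the opening and the grip force at its end, in the units of the state.
- env.get_obs(): the state, without advancing time (a new reading comes with each control period).
- env.read_camera(name): name is "scene" or "side" or "wrist"; returns a dict with "img" (480x640x3 uint8, red, green, blue), "camera_matrix" (3x3 intrinsics, pixels), "R" (3x3) and "t" (3): a world point X has camera coordinates R X + t. Camera axes: x right, y down, z forward; pixel columns grow to the right and rows downward; lengths in m; the calibration is good to about 2 mm. A picture is of the moment at which its call begins. There is no depth.
- env.sign_off(): hands the job in; it is judged then, once.
The state is a dict: "time_s": time; "qpos": joint angles; "joint_velocities": joint speeds; "effort": joint torques, N m; "tool_pos": TCP position; "tool_rot": TCP orientation; "force": force on the tool from outside, world axes, zero at the start; "wrist_torque": the same for the moment, N m; "grip_width": finger opening in m; "grasp_force": force on a finger pad.
Only numpy, scipy, OpenCV 4.12 (cv2) and the standard library are available. Lean on these libraries where they do the work, as an engineer would, in place of code of your own. Each camera call takes 0.05 s, during which the arm holds its last target. There are 200 camera calls.

## Working session

There is one attempt and no reset: what is moved stays moved. The work goes in short steps, Python scripts to look and compute and a tool call to move; the robot and the scene stay as the last step left them, time stands still between calls to the robot, and variables do not carry over. Pictures are saved under pics/ and viewed, at most 10 in all, crops included, and the job is handed in when it is done.

Besides the shell and the picture viewer there is one more tool, called after ">>>" in YAML: its name, and indented under it one key for each argument. servo_tool: Moves the arm, as the interface text tells. Its arguments: {"type":"object","properties":{"plan":{"type":"array","items":{"type":"object","properties":{"xyz":{"type":"array","items":{"type":"number"}},"twist":{"type":"array","items":{"type":"number"}},"jaw":{"type":"number"}}}},"newtons":{"type":"number"}},"required":["plan"]}

```bash
mkdir -p pics; ls
cat > h.py <<'E'
from cell import env
import numpy as np, cv2
def snap(n,f):
    c=env.read_camera(n); cv2.imwrite(f'pics/{f}.png',c['img'][:,:,::-1])
    np.savez(f'pics/{f}.npz',K=c['camera_matrix'],R=c['R'],t=c['t']); return c
def load(f): return np.load(f'pics/{f}.npz')
def ray(f,uv,z):
    c=load(f); d=c['R'].T@np.linalg.inv(c['K'])@np.array([*uv,1.]); o=-c['R'].T@c['t']
    return o+d*(z-o[2])/d[2]
def proj(f,X):
    c=load(f); p=(c['K']@(c['R']@np.atleast_2d(X).T+np.reshape(c['t'],(3,1)))); return (p[:2]/p[2]).T
E
python3 - <<'E'
from h import *
for n in ['scene','side','wrist']: snap(n,n+'0'); d=load(n+'0'); print(n,-d['R'].T@np.ravel(d['t']))
o=env.get_obs(); print({k:np.round(v,3) for k,v in o.items()})
E
```

```text
pics
scene [-0.09291336  0.55202579  0.54843428]
side [ 0.35427051 -0.3504896   0.61834579]
wrist [0.14851132 0.63820074 0.38376308]
{'time_s': np.float64(0.15), 'qpos': array([-68.749,  18.432,  -4.015,  83.156,   1.295,  78.539,  -3.261]), 'joint_velocities': array([ 0.092, -0.08 , -0.034, -0.339, -0.018,  0.023, -0.024]), 'effort': array([-0.0000e+00, -4.9180e+01, -4.0500e-01, -3.1288e+01, -6.4000e-02,
        4.0000e-02,  0.0000e+00]), 'tool_pos': array([0.227, 0.609, 0.404]), 'tool_rot': array([-1.79918e+02,  5.00000e-03,  1.59557e+02]), 'force': array([ 0.316, -0.102, -0.181]), 'wrist_torque': array([ 0.01 , -0.002,  0.019]), 'grasp_force': np.float64(0.0), 'grip_width': np.float64(0.087)}
```

View pics/scene0.png

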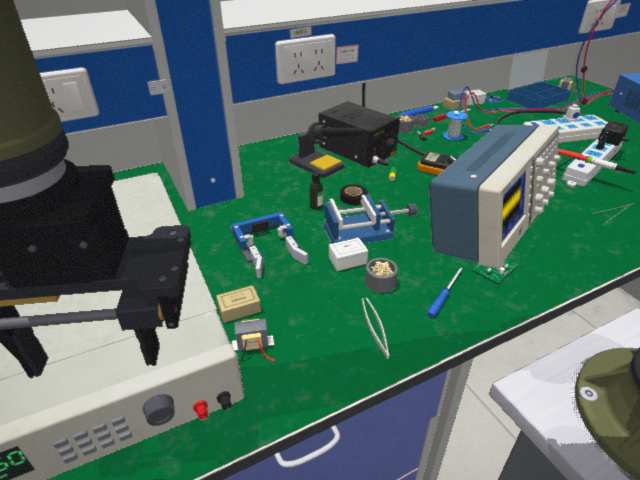

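View pics/side0.png

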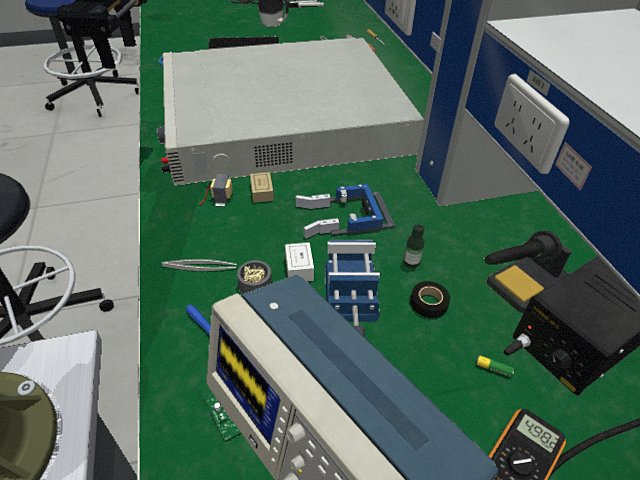

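The scene view shows the tin at (381,275), white box (348,254), tan box (240,302), transformer (253,338), dock lips (258,270) and (305,258), catch (262,230) and vise (358,220). In the side view the tin is at (254,275), lips at (298,201) and (306,231), and catch at (370,207). I'll zoom in for measuring.

Run:
```python
from h import *
a=cv2.imread('pics/scene0.png')[175:365,210:420]; b=cv2.imread('pics/side0.png')[160:310,190:400]
cv2.imwrite('pics/c1.png',cv2.resize(a,(630,570),interpolation=cv2.INTER_CUBIC))
cv2.imwrite('pics/c2.png',cv2.resize(b,(798,570),interpolation=cv2.INTER_CUBIC))
```

```text
(no output)
```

View pics/c1.png

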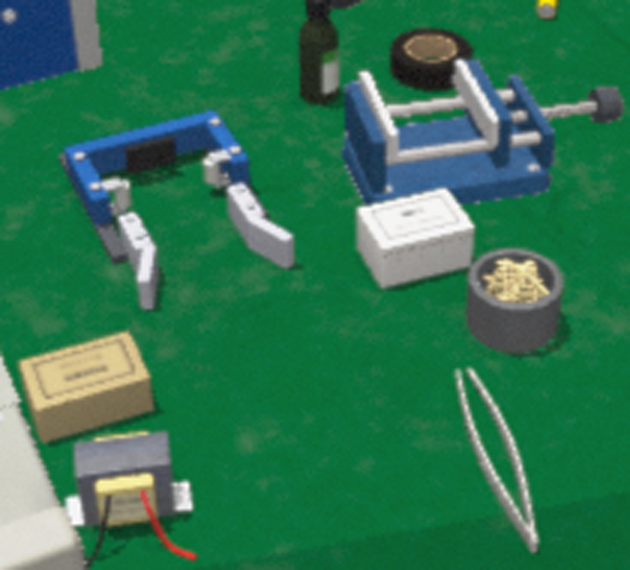

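View pics/c2.png

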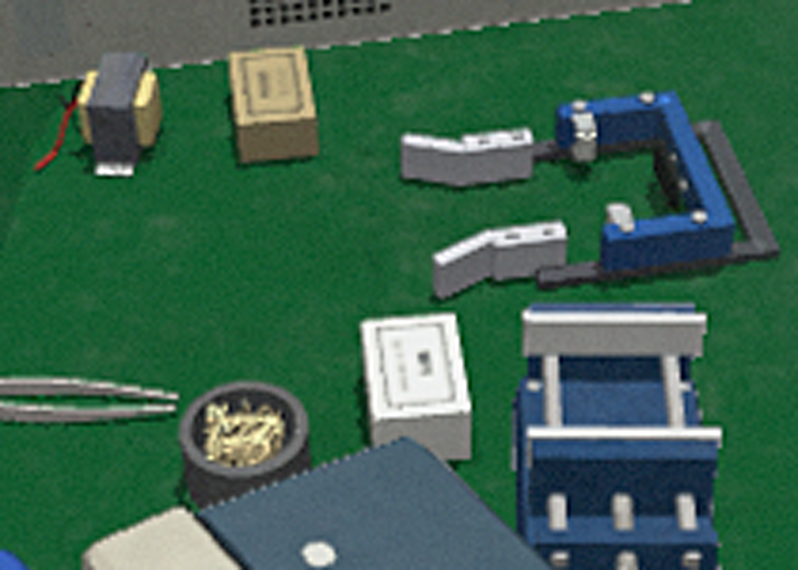

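```bash
cat > m.py <<'E'
from h import *
def A(p,z): return ray('scene0',(210+p[0]/3,175+p[1]/3),z)[:2]
def B(p,z): return ray('side0',(190+p[0]/3.8,160+p[1]/3.8),z)[:2]
E
python3 - <<'E'
from m import *
def show(n,z,a,b):
    print(n,'A',[list(np.round(A(p,z)*1000).astype(int)) for p in a],'B',[list(np.round(B(p,z)*1000).astype(int)) for p in b])
show('tin',.036,[(515,285)],[(245,432)])
show('white',.032,[(358,222),(447,190),(472,235),(380,266)],[(360,322),(457,315),(470,405),(372,418)])
show('tan',.026,[(22,365),(130,333),(152,378),(38,408)],[(230,52),(303,47),(317,120),(240,127)])
show('traf',.038,[(75,455),(168,435),(171,458),(82,478)],[(105,55),(143,55),(135,105),(85,107)])
show('raiL tip,in/out; end',.024,[(155,280),(138,280),(122,218),(138,213)],[(402,150),(402,134),(530,128),(531,142)])
show('raiR tip; end',.024,[(275,248),(293,237),(248,188),(230,192)],[(433,254),(435,266),(565,238),(563,223)])
show('catch',.029,[(65,155),(215,115),(247,155),(103,192)],[(557,108),(675,95),(733,220),(603,232)])
show('runnerends',.003,[(64,155),(125,255)],[(720,123),(778,248),(538,270)])
show('visebase',.0,[(385,205),(550,190),(345,160)],[(520,470)])
show('vise front plate top',.062,[(362,75),(395,155)],[(525,312),(705,316)])
show('tape',.019,[(432,47)],[])
show('bottle',0,[(320,97)],[])
show('tweezers',0,[(533,548),(460,372)],[(178,400)])
show('scope',0.,[],[(85,555)])
E
```

```text
tin A [[np.int64(386), np.int64(190)]] B [[np.int64(396), np.int64(179)]]
white A [[np.int64(482), np.int64(239)], [np.int64(485), np.int64(174)], [np.int64(440), np.int64(184)], [np.int64(440), np.int64(247)]] B [[np.int64(456), np.int64(235)], [np.int64(499), np.int64(229)], [np.int64(492), np.int64(175)], [np.int64(450), np.int64(177)]]
tan A [[np.int64(463), np.int64(454)], [np.int64(460), np.int64(394)], [np.int64(421), np.int64(396)], [np.int64(428), np.int64(456)]] B [[np.int64(432), np.int64(455)], [np.int64(470), np.int64(451)], [np.int64(466), np.int64(388)], [np.int64(427), np.int64(392)]]
traf A [[np.int64(377), np.int64(452)], [np.int64(368), np.int64(407)], [np.int64(354), np.int64(411)], [np.int64(362), np.int64(454)]] B [[np.int64(368), np.int64(451)], [np.int64(387), np.int64(446)], [np.int64(378), np.int64(406)], [np.int64(354), np.int64(410)]]
raiL tip,in/out; end A [[np.int64(498), np.int64(364)], [np.int64(502), np.int64(373)], [np.int64(562), np.int64(361)], [np.int64(562), np.int64(350)]] B [[np.int64(503), np.int64(357)], [np.int64(506), np.int64(370)], [np.in
[... 623 characters left out ...]
64(672), np.int64(364)], [np.int64(552), np.int64(364)]] B [[np.int64(676), np.int64(365)], [np.int64(670), np.int64(266)], [np.int64(552), np.int64(279)]]
visebase A [[np.int64(525), np.int64(195)], [np.int64(489), np.int64(91)], [np.int64(582), np.int64(195)]] B [[np.int64(511), np.int64(161)]]
vise front plate top A [[np.int64(585), np.int64(181)], [np.int64(496), np.int64(206)]] B [[np.int64(521), np.int64(194)], [np.int64(594), np.int64(174)]]
tape A [[np.int64(655), np.int64(84)]] B []
bottle A [[np.int64(659), np.int64(175)]] B []
tweezers A [[np.int64(251), np.int64(265)], [np.int64(372), np.int64(233)]] B [[np.int64(373), np.int64(237)]]
scope A [] B [[np.int64(323), np.int64(159)]]
```

The crops give positions good to about 1 cm. A tweezers tip near (0.373, 0.235) narrows the lane in front of the white box. Next I'll locate the scope, since it stands near the tin.

Run:
```python
from m import *
p=ray('scene0',(434,248),0);print('scope bl',p)
for z in np.arange(.08,.2,.02): print(z,ray('scene0',(433,183),z).round(3), 'front', ray('scene0',(482,262),0).round(3), 'sideTL',ray('side0',(244,291),z).round(3),ray('side0',(275,277),z).round(3),ray('side0',(211,305),z).round(3))
o=env.get_obs()
from scipy.spatial.transform import Rotation as R
r0=R.from_euler('xyz',o['tool_rot'],degrees=True); r1=R.from_euler('xyz',[180,0,90],degrees=True)
print((r0.inv()*r1).as_rotvec(degrees=True), r0.inv().apply(np.array([.43,.2,.405])-o['tool_pos'])*100)
```

```text
scope bl [0.4275952  0.03912166 0.        ]
0.08 [ 0.521 -0.018  0.08 ] front [ 0.353 -0.013  0.   ] sideTL [0.373 0.11  0.08 ] [0.421 0.125 0.08 ] [0.326 0.096 0.08 ]
0.1 [0.495 0.006 0.1  ] front [ 0.353 -0.013  0.   ] sideTL [0.373 0.092 0.1  ] [0.418 0.107 0.1  ] [0.327 0.079 0.1  ]
0.12000000000000001 [0.469 0.03  0.12 ] front [ 0.353 -0.013  0.   ] sideTL [0.372 0.075 0.12 ] [0.416 0.09  0.12 ] [0.328 0.062 0.12 ]
0.14 [0.443 0.055 0.14 ] front [ 0.353 -0.013  0.   ] sideTL [0.371 0.058 0.14 ] [0.413 0.072 0.14 ] [0.329 0.046 0.14 ]
0.16000000000000003 [0.416 0.079 0.16 ] front [ 0.353 -0.013  0.   ] sideTL [0.37  0.041 0.16 ] [0.411 0.054 0.16 ] [0.33  0.029 0.16 ]
0.18000000000000002 [0.39  0.103 0.18 ] front [ 0.353 -0.013  0.   ] sideTL [0.37  0.024 0.18 ] [0.408 0.037 0.18 ] [0.331 0.013 0.18 ]
[-6.88442281e-02  5.36693978e-02  6.95572042e+01] [-33.30313714 -31.22823588  -0.06186569]
```

>>> servo_tool:
  plan:
    - {"xyz": [-33.3,-31.2,0],"twist": [0,0,69.5],"jaw": 0.5}
    - {"xyz": [-33.3,-31.2,0],"twist": [0,0,69.5],"jaw": 0.77}
    - {"xyz": [-33.3,-31.2,0],"twist": [0,0,69.5],"jaw": 0.77}
    - {"xyz": [-33.3,-31.2,0],"twist": [0,0,69.5],"jaw": 0.77}
    - {"xyz": [-33.3,-31.2,0],"twist": [0,0,69.5],"jaw": 0.77}
    - {"xyz": [-33.3,-31.2,0],"twist": [0,0,69.5],"jaw": 0.77}
    - {"xyz": [-33.3,-31.2,0],"twist": [0,0,69.5],"jaw": 0.77}
    - {"xyz": [-33.3,-31.2,0],"twist": [0,0,69.5],"jaw": 0.77}
    - {"xyz": [-33.3,-31.2,0],"twist": [0,0,69.5],"jaw": 0.77}
    - {"xyz": [-33.3,-31.2,0],"twist": [0,0,69.5],"jaw": 0.77}

```text
time_s: 0.98
tool_pos: [0.4128, 0.2338, 0.4048]
tool_rot: [180.0, -0.0, 89.7]
force: [1.2, -0.6, 0.8]
grip_width: 0.0282
grasp_force: 0.0
```

>>> servo_tool:
  plan:
    - {"xyz": [0,0,0],"twist": [0,0,0],"jaw": 0.77}
    - {"xyz": [0,0,0],"twist": [0,0,0],"jaw": 0.77}
    - {"xyz": [0,0,0],"twist": [0,0,0],"jaw": 0.77}
    - {"xyz": [0,0,0],"twist": [0,0,0],"jaw": 0.77}

```text
time_s: 1.32
tool_pos: [0.4117, 0.2373, 0.4046]
tool_rot: [-180.0, -0.0, 90.2]
force: [0.1, -0.3, -0.7]
grip_width: 0.0204
grasp_force: 0.0
```

Run:
```python
from h import *
o=env.get_obs(); print({k:np.round(v,3) for k,v in o.items()})
snap('wrist','w1')
```

```text
{'time_s': np.float64(1.317), 'qpos': array([-49.268,  -3.504,  15.53 , 107.501,   0.948,  75.896, -33.765]), 'joint_velocities': array([-0.447,  0.305, -0.304, -0.097,  0.264,  0.03 ,  0.113]), 'effort': array([ 6.6100e-01, -2.6518e+01,  3.1000e-02, -3.0985e+01, -3.0000e-03,
       -0.0000e+00,  0.0000e+00]), 'tool_pos': array([0.412, 0.237, 0.405]), 'tool_rot': array([-1.79975e+02, -5.00000e-03,  9.02320e+01]), 'force': array([ 0.094, -0.326, -0.725]), 'wrist_torque': array([-0.03 ,  0.135, -0.037]), 'grasp_force': np.float64(0.0), 'grip_width': np.float64(0.02)}
```

View pics/w1.png

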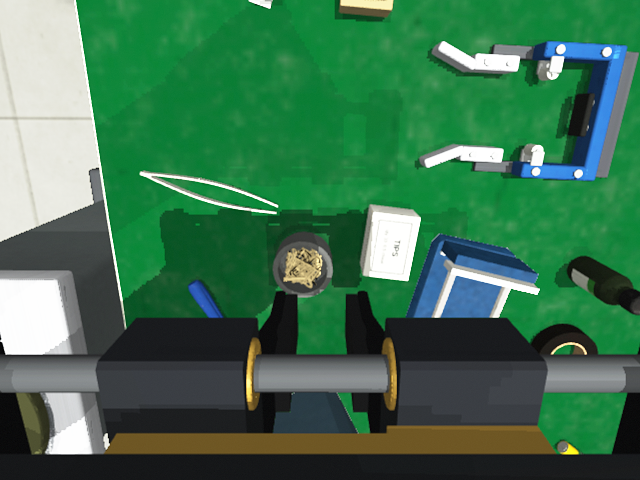

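The wrist picture is clear: tin top centre at (303,264), white box top corners (370,206), (419,213), (411,280) and (362,273), tweezers tip (277,209), dock lip tips (438,46) and (421,163), and rollers near (549,68) and (532,155).

Run:
```python
from h import *
g=cv2.imread('pics/w1.png')
def P(n,z,*ps): print(n,[(np.round(ray('w1',p,z)[:2]*1000,1)).tolist() for p in ps])
P('tin',.036,(303,264),(273,264),(332,264)); P('white',.032,(370,206),(419,213),(411,280),(362,273))
P('white base',0,(362,268))
P('tweez',.003,(277,206),(277,213)); P('lipL',.024,(436,45),(443,41)); P('lipR',.024,(421,157),(421,167))
P('railLend',.024,(519,57),(519,70)); P('railRend',.024,(502,150),(502,161))
P('rollers',.03,(549,68),(532,155)); P('catch scr',.029,(561,48),(607,51),(536,171),(578,174))
P('vise',.062,(437,237)); P('runner back',.003,(637,53),(607,180))
P('bottle',0,(580,270)); P('tan',.026,(340,10),(390,13))
cv2.imwrite('pics/w1c.png',cv2.resize(g[20:200,400:640],(800,600),interpolation=cv2.INTER_CUBIC))
```

```text
tin [[395.2, 190.5], [368.7, 190.4], [420.9, 190.7]]
white [[452.9, 242.3], [495.3, 236.3], [492.7, 174.0], [448.1, 180.6]]
white base [[451.3, 173.2]]
tweez [[370.1, 235.4], [369.9, 228.8]]
lipL [[500.5, 369.4], [505.7, 372.3]]
lipR [[495.3, 283.0], [495.9, 274.6]]
railLend [[566.7, 361.0], [568.1, 351.5]]
railRend [[563.0, 289.0], [564.2, 279.9]]
rollers [[588.7, 352.5], [585.9, 285.6]]
catch scr [[596.1, 367.0], [632.1, 365.0], [591.8, 272.3], [627.6, 269.9]]
vise [[504.0, 223.8]]
runner back [[673.5, 366.8], [670.8, 260.9]]
bottle [[665.0, 172.0]]
tan [[424.8, 393.1], [463.0, 391.2]]
```

View pics/w1c.png

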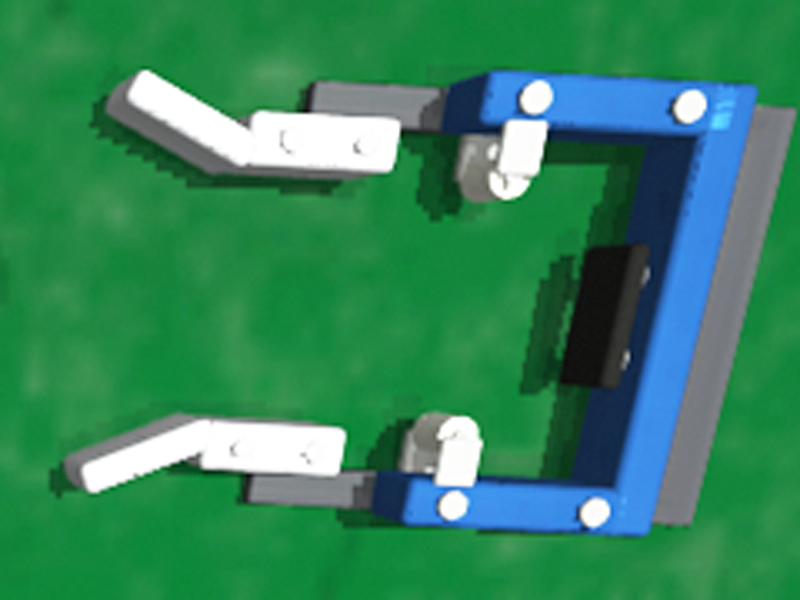

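The zoom shows the rail top corners and roller tops at crop (505,185) and (455,430), with the pad face at about (575,320).

Run:
```python
from h import *
def P(n,z,*ps): print(n,[(np.round(ray('w1',(400+p[0]*.3,20+p[1]*.3),z)[:2]*1000,1)).tolist() for p in ps])
P('railL',.024,(250,113),(400,120),(395,170),(248,163))
P('railR',.024,(205,422),(345,430),(340,475),(200,465))
for z in (.015,.022,.028): P('roll %g'%z,z,(505,185),(455,430))
P('padface top',.025,(593,247),(568,385)); P('pad bot',.008,(565,384))
```

```text
railL [[531.7, 363.1], [567.4, 361.7], [567.8, 350.7], [532.5, 352.2]]
railR [[528.6, 291.7], [564.1, 289.9], [564.4, 278.6], [528.5, 281.0]]
roll 0.015 [[599.2, 348.2], [596.4, 289.2]]
roll 0.022 [[595.7, 347.7], [592.8, 289.8]]
roll 0.028 [[592.6, 347.2], [589.8, 290.3]]
padface top [[617.8, 333.6], [617.7, 301.2]]
pad bot [[626.7, 300.5]]
```

Measured in mm:
- Tin at (395,190).
- Dock origin at (530,322), yaw about -2.7°.
- Roller line near x≈592.
- Free lane in front of the white box at x≈407.

I'll go down behind the tin.

>>> servo_tool:
  plan:
    - {"xyz": [-4.0,0.8,0],"twist": [0,0,5],"jaw": 0.77}
    - {"xyz": [-8,0.8,0],"twist": [0,0,10],"jaw": 0.77}
    - {"xyz": [-9.5,0.8,3],"twist": [0,0,10],"jaw": 0.77}
    - {"xyz": [-9.5,0.8,7],"twist": [0,0,10],"jaw": 0.77}
    - {"xyz": [-9.5,0.8,11],"twist": [0,0,10],"jaw": 0.77}
    - {"xyz": [-9.5,0.8,14],"twist": [0,0,10],"jaw": 0.77}
    - {"xyz": [-9.5,0.8,17],"twist": [0,0,10],"jaw": 0.77}
    - {"xyz": [-9.5,0.8,19],"twist": [0,0,10],"jaw": 0.77}
    - {"xyz": [-9.5,0.8,20],"twist": [0,0,10],"jaw": 0.77}
    - {"xyz": [-9.5,0.8,20],"twist": [0,0,10],"jaw": 0.77}

```text
time_s: 2.2
tool_pos: [0.4193, 0.1416, 0.2027]
tool_rot: [-179.8, 0.2, 80.2]
force: [-0.7, -0.6, 0.6]
grip_width: 0.0203
grasp_force: 0.0
```

>>> servo_tool:
  plan:
    - {"xyz": [0,-1,0.6],"twist": [0,0,0],"jaw": 0.77}
    - {"xyz": [0.1,-2.2,1.2],"twist": [0,0,0],"jaw": 0.77}
    - {"xyz": [0.3,-3.2,1.3],"twist": [0,0,0],"jaw": 0.77}
    - {"xyz": [0.3,-3.2,1.3],"twist": [0,0,0],"jaw": 0.77}
    - {"xyz": [0.3,-3.2,1.3],"twist": [0,0,0],"jaw": 0.77}

```text
time_s: 2.62
tool_pos: [0.3895, 0.1502, 0.1928]
tool_rot: [179.9, -0.1, 80.2]
force: [0.3, -0.2, 0.3]
grip_width: 0.0196
grasp_force: 0.0
```

Run:
```python
from h import *
print(np.round(env.get_obs()['qpos'],1)); snap('wrist','w2')
```

```text
[-45.    3.2  20.8 128.1  -1.6  48.7 -33. ]
```

View pics/w2.png

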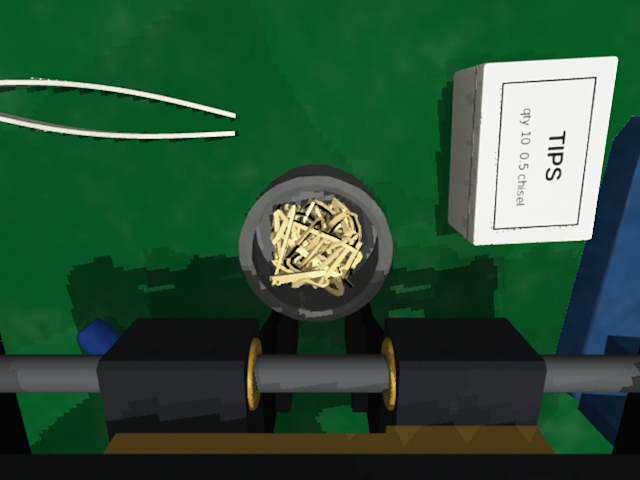

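The fingers (columns 265 and 365) are centred right behind the tin (top centre (316,250)). The tweezers tips are at (235,115) and (235,134), and the box's near bottom corner is at (450,215).

Run:
```python
from h import *
for n,p,z in [('tin',(316,250),.036),('tinL',(239,247),.036),('tinR',(393,247),.036),('tw',(236,115),.003),('tw2',(236,134),.003),('box',(450,212),0),('boxtop',(473,245),.032),('boxtop2',(482,65),.032)]: print(n,ray('w2',p,z).round(4))
```

```text
tin [0.3941 0.1877 0.036 ]
tinL [0.3682 0.1933 0.036 ]
tinR [0.4203 0.1843 0.036 ]
tw [0.3709 0.2364 0.003 ]
tw2 [0.3693 0.2295 0.003 ]
box [0.4503 0.1829 0.    ]
boxtop [0.4486 0.1788 0.032 ]
boxtop2 [0.4551 0.2372 0.032 ]
```

>>> servo_tool:
  plan:
    - {"xyz": [0.3,0,0.2],"twist": [0,0,0],"jaw": 0.77}
    - {"xyz": [0.7,0.05,0.3],"twist": [0,0,0],"jaw": 0.77}
    - {"xyz": [1.2,0.1,0.3],"twist": [0,0,0],"jaw": 0.77}
    - {"xyz": [1.7,0.2,0.3],"twist": [0,0,0],"jaw": 0.77}
    - {"xyz": [2.2,0.25,0.3],"twist": [0,0,0],"jaw": 0.77}
    - {"xyz": [2.8,0.3,0.3],"twist": [0,0,0],"jaw": 0.77}
    - {"xyz": [3.4,0.4,0.3],"twist": [0,0,0],"jaw": 0.77}
    - {"xyz": [4.0,0.5,0.3],"twist": [0,0,0],"jaw": 0.77}
    - {"xyz": [4.6,0.55,0.3],"twist": [0,0,0],"jaw": 0.77}
    - {"xyz": [5.0,0.6,0.3],"twist": [0,0,0],"jaw": 0.77}

```text
time_s: 3.5
tool_pos: [0.4043, 0.1987, 0.1888]
tool_rot: [180.0, -0.0, 80.1]
force: [-0.2, -0.1, 0.9]
grip_width: 0.0201
grasp_force: 0.5
```

```bash
cat >> h.py <<'E'
def tin(f):
    # circle fit on top rim, wrist camera
    c=snap('wrist',f); g=cv2.medianBlur(cv2.cvtColor(c['img'],cv2.COLOR_RGB2GRAY),5)[:335]
    H=cv2.HoughCircles(g,cv2.HOUGH_GRADIENT,1,40,param1=80,param2=25,minRadius=66,maxRadius=86)
    if H is None: print('none'); return
    for u,v,r in H[0][:3]: print((u,v,r),ray(f,(u,v),.036).round(4))
E
python3 - <<'E'
from h import *
tin('w3')
E
```

```text
(np.float32(320.5), np.float32(250.5), np.float32(79.8)) [0.4105 0.237  0.036 ]
```

>>> servo_tool:
  plan:
    - {"xyz": [0.5,-0.1,0],"twist": [0,0,0],"jaw": 0.77}
    - {"xyz": [1.3,-0.2,0],"twist": [0,0,0],"jaw": 0.77}
    - {"xyz": [2.3,-0.4,0],"twist": [0,0,0],"jaw": 0.77}
    - {"xyz": [3.4,-0.6,0],"twist": [0,0,0],"jaw": 0.77}
    - {"xyz": [4.6,-0.8,0],"twist": [0,0,0],"jaw": 0.77}
    - {"xyz": [5.8,-1.0,0],"twist": [0,0,0],"jaw": 0.77}
    - {"xyz": [7.0,-1.2,0],"twist": [0,0,0],"jaw": 0.77}
    - {"xyz": [8.0,-1.4,0],"twist": [0,0,0],"jaw": 0.77}
    - {"xyz": [8.6,-1.5,0],"twist": [0,0,0],"jaw": 0.77}
    - {"xyz": [8.8,-1.5,0],"twist": [0,0,0],"jaw": 0.77}

```text
time_s: 4.38
tool_pos: [0.4042, 0.2884, 0.1887]
tool_rot: [-180.0, -0.0, 80.2]
force: [-1.5, -1.4, 0.7]
grip_width: 0.0202
grasp_force: 0.6
```

Run:
```python
from h import *
tin('w4')
```

```text
(np.float32(315.5), np.float32(256.5), np.float32(73.3)) [0.4082 0.3249 0.036 ]
```

>>> servo_tool:
  plan:
    - {"xyz": [-0.8,0,0],"twist": [0,0,0],"jaw": 0.77}
    - {"xyz": [-1.0,0,-3],"twist": [0,0,0],"jaw": 0.77}
    - {"xyz": [-1.0,0,-6.5],"twist": [0,0,0],"jaw": 0.77}
    - {"xyz": [0,-2,-7],"twist": [0,0,7],"jaw": 0.77}
    - {"xyz": [1.5,-3.5,-7],"twist": [0,0,14],"jaw": 0.77}
    - {"xyz": [3.2,-4.8,-7],"twist": [0,0,21],"jaw": 0.77}
    - {"xyz": [3.2,-4.8,-7],"twist": [0,0,28],"jaw": 0.77}
    - {"xyz": [3.2,-4.8,-7],"twist": [0,0,35],"jaw": 0.77}
    - {"xyz": [3.2,-4.8,-7],"twist": [0,0,42],"jaw": 0.77}
    - {"xyz": [3.2,-4.8,-7],"twist": [0,0,49],"jaw": 0.77}

```text
time_s: 5.27
tool_pos: [0.3629, 0.3255, 0.2587]
tool_rot: [180.0, 0.0, 30.6]
force: [-0.5, -0.1, -0.9]
grip_width: 0.0203
grasp_force: 0.0
```

>>> servo_tool:
  plan:
    - {"xyz": [0,0,0],"twist": [0,0,7],"jaw": 0.77}
    - {"xyz": [0,0,0],"twist": [0,0,14],"jaw": 0.77}
    - {"xyz": [0,0,0],"twist": [0,0,21],"jaw": 0.77}
    - {"xyz": [0,0,0],"twist": [0,0,28],"jaw": 0.77}
    - {"xyz": [0,0,0],"twist": [0,0,34],"jaw": 0.77}
    - {"xyz": [0,0,0],"twist": [0,0,34],"jaw": 0.77}
    - {"xyz": [0,0,0],"twist": [0,0,34],"jaw": 0.77}

```text
time_s: 5.85
tool_pos: [0.363, 0.3258, 0.2588]
tool_rot: [-180.0, 0.0, -2.8]
force: [0.4, 0.8, 0.8]
grip_width: 0.02
grasp_force: 0.0
```

Run:
```python
from h import *
tin('w5');print(env.get_obs()['qpos'].round(1))
```

```text
none
[ -61.8    6.    17.7  116.1   -2.1   58.3 -135.9]
```

View pics/w5.png

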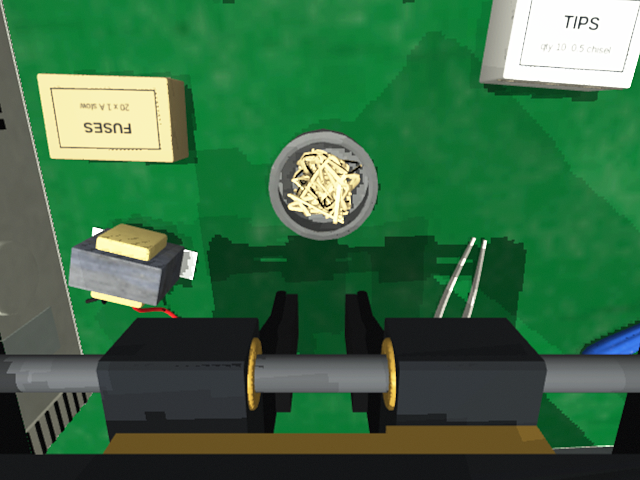

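The tin top is at (323,186), with the boxes and transformer well clear on both sides.

Run:
```python
from h import *
print(ray('w5',(323,186),.036), ray('w5',(269,186),.036), ray('w5',(188,160),.026), ray('w5',(484,80),0),ray('w5',(197,250),0))
```

```text
[0.41065192 0.32239317 0.036     ] [0.41195612 0.34856536 0.036     ] [0.42532125 0.38916189 0.026     ] [ 4.56693449e-01  2.34357002e-01 -2.77555756e-17] [0.3696347  0.39972867 0.        ]
```

>>> servo_tool:
  plan:
    - {"xyz": [0,0.3,3],"twist": [0,0,0],"jaw": 0.77}
    - {"xyz": [0,0.3,6],"twist": [0,0,0],"jaw": 0.77}
    - {"xyz": [0,0.3,7],"twist": [0,0,0],"jaw": 0.77}
    - {"xyz": [0.4,0.3,7],"twist": [0,0,0],"jaw": 0.77}
    - {"xyz": [0.8,0.3,7],"twist": [0,0,0],"jaw": 0.77}
    - {"xyz": [1.3,0.28,7],"twist": [0,0,0],"jaw": 0.77}
    - {"xyz": [1.8,0.25,7],"twist": [0,0,0],"jaw": 0.77}
    - {"xyz": [2.3,0.23,7],"twist": [0,0,0],"jaw": 0.77}
    - {"xyz": [2.8,0.2,7],"twist": [0,0,0],"jaw": 0.77}
    - {"xyz": [3.3,0.17,7],"twist": [0,0,0],"jaw": 0.77}

```text
time_s: 6.73
tool_pos: [0.3962, 0.3236, 0.1894]
tool_rot: [-179.9, -0.0, -2.9]
force: [-3.3, 0.4, 1.7]
grip_width: 0.02
grasp_force: 1.1
```

>>> servo_tool:
  plan:
    - {"xyz": [0.6,-0.03,0],"twist": [0,0,0],"jaw": 0.77}
    - {"xyz": [1.2,-0.06,0],"twist": [0,0,0],"jaw": 0.77}
    - {"xyz": [1.8,-0.09,0],"twist": [0,0,0],"jaw": 0.77}
    - {"xyz": [2.4,-0.12,0],"twist": [0,0,0],"jaw": 0.77}
    - {"xyz": [3.0,-0.15,0],"twist": [0,0,0],"jaw": 0.77}
    - {"xyz": [3.6,-0.18,0],"twist": [0,0,0],"jaw": 0.77}
    - {"xyz": [4.2,-0.21,0],"twist": [0,0,0],"jaw": 0.77}
    - {"xyz": [4.8,-0.24,0],"twist": [0,0,0],"jaw": 0.77}
    - {"xyz": [5.3,-0.27,0],"twist": [0,0,0],"jaw": 0.77}
    - {"xyz": [5.6,-0.3,0],"twist": [0,0,0],"jaw": 0.77}

```text
time_s: 7.57
tool_pos: [0.4526, 0.3232, 0.1887]
tool_rot: [180.0, -0.0, -3.0]
force: [-1.7, -0.5, 1.4]
grip_width: 0.02
grasp_force: 1.0
```

Run:
```python
from h import *
tin('w6');print(env.get_obs()['qpos'].round(1))
```

```text
(np.float32(321.5), np.float32(251.5), np.float32(79.8)) [0.4907 0.3212 0.036 ]
[ -54.8   19.5   19.1  109.8   -7.9   51.9 -124.8]
```

View pics/w6.png

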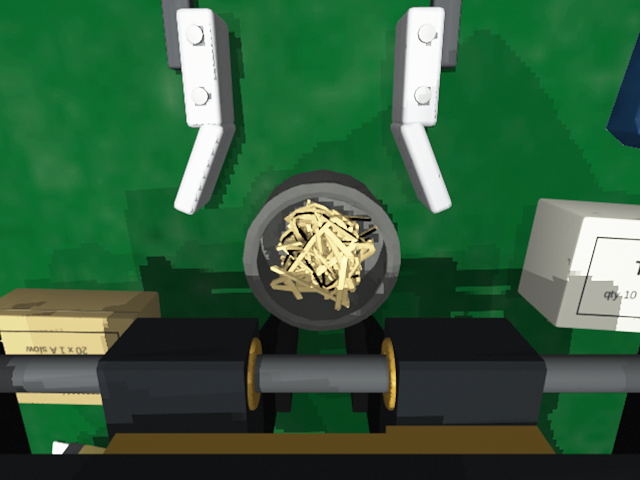

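The tin at (322,250) is about to enter the lips, and the rails run straight up the image.

Run:
```python
from h import *
for n,p in [('Li0',(214,12)),('Li1',(220,124)),('Lo0',(177,12)),('Lo1',(187,124)),('Ri0',(404,10)),('Ri1',(394,124)),('Ro0',(442,12)),('Ro1',(436,126)),('tipL',(180,210)),('tipR',(445,208))]: print(n,ray('w6',p,.024).round(4)[:2])
print(ray('w6',(322,250),.036))
```

```text
Li0 [0.5661 0.3504]
Li1 [0.533  0.3527]
Lo0 [0.5667 0.3617]
Lo1 [0.5335 0.3636]
Ri0 [0.5636 0.2919]
Ri1 [0.53  0.295]
Ro0 [0.5625 0.2802]
Ro1 [0.5286 0.2811]
tipL [0.5047 0.3704]
tipR [0.5005 0.277 ]
[0.49119532 0.32095697 0.036     ]
```

>>> servo_tool:
  plan:
    - {"xyz": [0.5,-0.05,0],"twist": [0,0,0],"jaw": 0.77}
    - {"xyz": [1.0,-0.1,0],"twist": [0,0,0],"jaw": 0.77}
    - {"xyz": [1.5,-0.15,0],"twist": [0,0,0],"jaw": 0.77}
    - {"xyz": [2.0,-0.2,0],"twist": [0,0,0],"jaw": 0.77}
    - {"xyz": [2.5,-0.25,0],"twist": [0,0,0],"jaw": 0.77}
    - {"xyz": [3.0,-0.3,0],"twist": [0,0,0],"jaw": 0.77}
    - {"xyz": [3.5,-0.35,0],"twist": [0,0,0],"jaw": 0.77}
    - {"xyz": [4.0,-0.37,0],"twist": [0,0,0],"jaw": 0.77}

```text
time_s: 8.28
tool_pos: [0.4924, 0.3251, 0.1887]
tool_rot: [-180.0, -0.0, -2.9]
force: [-0.6, 0.2, 0.4]
grip_width: 0.0201
grasp_force: 0.3
```

>>> servo_tool:
  plan:
    - {"xyz": [0.5,0,0],"twist": [0,0,0],"jaw": 0.77}
    - {"xyz": [1.0,0,0],"twist": [0,0,0],"jaw": 0.77}
    - {"xyz": [1.5,0,0],"twist": [0,0,0],"jaw": 0.77}
    - {"xyz": [2.0,0,0],"twist": [0,0,0],"jaw": 0.77}
    - {"xyz": [2.4,0,0],"twist": [0,0,0],"jaw": 0.77}
    - {"xyz": [2.8,0,0],"twist": [0,0,0],"jaw": 0.77}
    - {"xyz": [3.1,0,0],"twist": [0,0,0],"jaw": 0.77}
    - {"xyz": [3.3,0,0],"twist": [0,0,0],"jaw": 0.77}

```text
time_s: 8.95
tool_pos: [0.5253, 0.3233, 0.1888]
tool_rot: [-180.0, -0.0, -3.0]
force: [-0.3, -0.2, -0.7]
grip_width: 0.0201
grasp_force: 0.3
```

Run:
```python
from h import *
tin('w7')
```

```text
(np.float32(327.5), np.float32(255.5), np.float32(72.2)) [0.5617 0.3193 0.036 ]
```

>>> servo_tool:
  plan:
    - {"xyz": [0.4,0,0],"twist": [0,0,0],"jaw": 0.77}
    - {"xyz": [0.8,0,0],"twist": [0,0,0],"jaw": 0.77}
    - {"xyz": [1.2,0,0],"twist": [0,0,0],"jaw": 0.77}
    - {"xyz": [1.5,0,0],"twist": [0,0,0],"jaw": 0.77}

```text
time_s: 9.33
tool_pos: [0.5404, 0.3225, 0.1888]
tool_rot: [-180.0, -0.0, -2.9]
force: [-0.1, 0.2, -0.1]
grip_width: 0.0202
grasp_force: 0.4
```

>>> servo_tool:
  plan:
    - {"xyz": [0.1,0,0],"twist": [0,0,0],"jaw": 0.77}
    - {"xyz": [0.2,0,0],"twist": [0,0,0],"jaw": 0.77}
    - {"xyz": [0.3,0,0],"twist": [0,0,0],"jaw": 0.77}

```text
time_s: 9.58
tool_pos: [0.5427, 0.3225, 0.1888]
tool_rot: [180.0, 0.0, -2.9]
force: [-1.1, 0.4, 1.3]
grip_width: 0.0197
grasp_force: 0.7
```

>>> servo_tool:
  plan:
    - {"xyz": [0.1,0,0],"twist": [0,0,0],"jaw": 0.77}
    - {"xyz": [0.2,0,0],"twist": [0,0,0],"jaw": 0.77}

```text
time_s: 9.75
tool_pos: [0.5447, 0.3225, 0.1888]
tool_rot: [-180.0, 0.0, -2.9]
force: [-1.1, 0.4, 1.1]
grip_width: 0.0198
grasp_force: 0.6
```

>>> servo_tool:
  plan:
    - {"xyz": [0.1,0,0],"twist": [0,0,0],"jaw": 0.77}
    - {"xyz": [0.2,0,0],"twist": [0,0,0],"jaw": 0.77}

```text
time_s: 9.92
tool_pos: [0.5468, 0.3223, 0.1888]
tool_rot: [-180.0, -0.0, -2.9]
force: [-1.0, 0.3, 0.3]
grip_width: 0.0201
grasp_force: 0.6
```

>>> servo_tool:
  plan:
    - {"xyz": [0.1,0,0],"twist": [0,0,0],"jaw": 0.77}
    - {"xyz": [0.2,0,0],"twist": [0,0,0],"jaw": 0.77}

```text
time_s: 10.08
tool_pos: [0.5488, 0.3221, 0.1888]
tool_rot: [180.0, 0.0, -2.9]
force: [-1.6, -0.1, 0.2]
grip_width: 0.0194
grasp_force: 1.0
```

>>> servo_tool:
  plan:
    - {"xyz": [0.1,0,0],"twist": [0,0,0],"jaw": 0.77}
    - {"xyz": [0.2,0,0],"twist": [0,0,0],"jaw": 0.77}

```text
time_s: 10.25
tool_pos: [0.5501, 0.3221, 0.1886]
tool_rot: [180.0, 0.2, -2.9]
force: [-5.9, -1.3, 5.0]
grip_width: 0.0198
grasp_force: 3.1
```

Run:
```python
from h import *
tin('w8')
```

```text
(np.float32(322.5), np.float32(250.5), np.float32(81.0)) [0.588  0.3196 0.036 ]
```

>>> servo_tool:
  plan:
    - {"xyz": [0.08,0,0],"twist": [0,0,0],"jaw": 0.77}
    - {"xyz": [0.15,0,0],"twist": [0,0,0],"jaw": 0.77}

```text
time_s: 10.47
tool_pos: [0.5507, 0.3222, 0.1887]
tool_rot: [179.9, 0.3, -2.9]
force: [-9.6, -1.1, 6.8]
grip_width: 0.0203
grasp_force: 4.4
```

>>> servo_tool:
  plan:
    - {"xyz": [0.08,0,0],"twist": [0,0,0],"jaw": 0.77}
    - {"xyz": [0.15,0,0],"twist": [0,0,0],"jaw": 0.77}

```text
time_s: 10.63
tool_pos: [0.5516, 0.3222, 0.1886]
tool_rot: [179.9, 0.4, -2.9]
force: [-10.7, -1.5, 8.9]
grip_width: 0.02
grasp_force: 5.3
```

>>> servo_tool:
  plan:
    - {"xyz": [0,0,-0.1],"twist": [0,0,0],"jaw": 0.77}
    - {"xyz": [0,0,-0.15],"twist": [0,0,0],"jaw": 0.77}

```text
time_s: 10.8
tool_pos: [0.5518, 0.3222, 0.1891]
tool_rot: [179.9, 0.3, -2.9]
force: [-5.6, -0.0, -2.0]
grip_width: 0.02
grasp_force: 2.9
```

>>> servo_tool:
  plan:
    - {"xyz": [0.08,0,0],"twist": [0,0,0],"jaw": 0.77}
    - {"xyz": [0.15,0,0],"twist": [0,0,0],"jaw": 0.77}

```text
time_s: 10.97
tool_pos: [0.5534, 0.3221, 0.1889]
tool_rot: [179.9, 0.3, -2.9]
force: [-5.3, -0.2, -0.2]
grip_width: 0.0201
grasp_force: 2.9
```

>>> servo_tool:
  plan:
    - {"xyz": [0.08,0,-0.03],"twist": [0,0,0],"jaw": 0.77}
    - {"xyz": [0.15,0,-0.05],"twist": [0,0,0],"jaw": 0.77}

```text
time_s: 11.13
tool_pos: [0.5546, 0.322, 0.1892]
tool_rot: [179.9, 0.4, -2.9]
force: [-7.0, 0.4, -1.6]
grip_width: 0.0202
grasp_force: 3.3
```

>>> servo_tool:
  plan:
    - {"xyz": [0.08,0,0],"twist": [0,0,0],"jaw": 0.77}
    - {"xyz": [0.15,0,0],"twist": [0,0,0],"jaw": 0.77}

```text
time_s: 11.3
tool_pos: [0.5562, 0.3219, 0.1891]
tool_rot: [179.9, 0.3, -2.9]
force: [-5.7, -0.1, -1.6]
grip_width: 0.0202
grasp_force: 2.9
```

>>> servo_tool:
  plan:
    - {"xyz": [0.08,0,-0.02],"twist": [0,0,0],"jaw": 0.77}
    - {"xyz": [0.15,0,-0.03],"twist": [0,0,0],"jaw": 0.77}

```text
time_s: 11.47
tool_pos: [0.5576, 0.3219, 0.1892]
tool_rot: [179.9, 0.4, -2.9]
force: [-5.2, 0.7, -2.0]
grip_width: 0.0203
grasp_force: 3.0
```

>>> servo_tool:
  plan:
    - {"xyz": [0.05,0,0],"twist": [0,0,0],"jaw": 0.77}
    - {"xyz": [0.1,0,0],"twist": [0,0,0],"jaw": 0.77}

```text
time_s: 11.63
tool_pos: [0.5587, 0.3218, 0.1892]
tool_rot: [179.9, 0.3, -2.9]
force: [-5.0, -1.1, -2.4]
grip_width: 0.02
grasp_force: 2.6
```

>>> servo_tool:
  plan:
    - {"xyz": [0.05,0,0],"twist": [0,0,0],"jaw": 0.77}
    - {"xyz": [0.1,0,0],"twist": [0,0,0],"jaw": 0.77}

```text
time_s: 11.8
tool_pos: [0.5602, 0.3216, 0.1894]
tool_rot: [179.9, 0.3, -2.9]
force: [-5.2, -0.5, -3.9]
grip_width: 0.0199
grasp_force: 2.3
```

>>> servo_tool:
  plan:
    - {"xyz": [0.05,0,0],"twist": [0,0,0],"jaw": 0.77}
    - {"xyz": [0.1,0,0],"twist": [0,0,0],"jaw": 0.77}

```text
time_s: 11.97
tool_pos: [0.5637, 0.3213, 0.1914]
tool_rot: [-180.0, -0.2, -2.9]
force: [0.0, -0.6, -0.9]
grip_width: 0.0199
grasp_force: 0.0
```

Run:
```python
from h import *
tin('w9'); print(env.get_obs()['force'])
```

```text
(np.float32(322.5), np.float32(248.5), np.float32(77.6)) [0.6021 0.319  0.036 ]
[ 0.18988513 -0.53140203 -0.46177998]
```

Clicked: the force dropped to zero. I'll back straight out and lift.

>>> servo_tool:
  plan:
    - {"xyz": [-0.5,0,0],"twist": [0,0,0],"jaw": 0.77}
    - {"xyz": [-1.5,0,0],"twist": [0,0,0],"jaw": 0.77}
    - {"xyz": [-3,0,0],"twist": [0,0,0],"jaw": 0.77}
    - {"xyz": [-5,0,-1],"twist": [0,0,0],"jaw": 0.77}
    - {"xyz": [-6,0,-4],"twist": [0,0,0],"jaw": 0.77}
    - {"xyz": [-6,0,-8],"twist": [0,0,0],"jaw": 0.77}
    - {"xyz": [-5,0,-10],"twist": [0,0,0],"jaw": 0.77}
    - {"xyz": [-4,0,-10],"twist": [0,0,0],"jaw": 0.77}
    - {"xyz": [-4,0,-10],"twist": [0,0,0],"jaw": 0.77}
    - {"xyz": [-4,0,-10],"twist": [0,0,0],"jaw": 0.77}

```text
time_s: 12.85
tool_pos: [0.5226, 0.3231, 0.2907]
tool_rot: [180.0, 0.0, -3.0]
force: [-0.3, -0.5, -0.6]
grip_width: 0.0195
grasp_force: 0.0
```

Run:
```python
from h import *
a=snap('wrist','w10')['img']; b=snap('side','s10')['img']
b=cv2.resize(b[180:270,270:420],(800,480)); a=cv2.resize(a[:330],(800,412))[:, :]
a=cv2.resize(a[:, 150:650],(400,330)); b=cv2.resize(b,(800,270+0)) if 0 else cv2.resize(b,(400,240))
o=np.hstack([a,np.vstack([b,np.zeros((90,400,3),np.uint8)])]); cv2.imwrite('pics/f.png',o[:,:,::-1])
```

```text
(no output)
```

View pics/f.png

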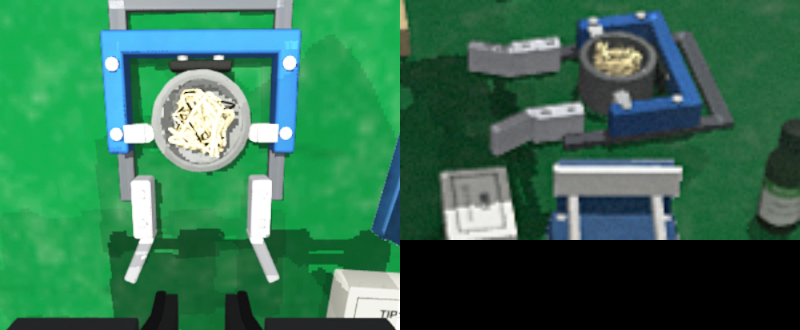

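The tin at (200,118) in the left half sits past the roller line (row 132) and against the black pad, flat, with the gripper clear.

```bash
python3 -c "
from cell import env
print(env.sign_off())"
```

```text
the job is handed in; nothing more can be done
None
```

The tin is in the dock, clicked in behind both rollers and resting on the pad with the gripper well clear; the job is handed in, with push readings peaking near 11 N along the dock (about 14 N total), though no verdict came back.

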